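# Index a notched spindle disc in the V-nest and cap its spindle

## Robot

A 6-joint arm with a two-finger parallel gripper is mounted at the origin on a cart in front of the work surface, level with it; the furniture and walls round the work are solid. World frame = base frame: x ahead of the robot, y to its left, z up, the work surface at z = 0. Lengths are in m, angles in rad, forces in N, time in s.
With the tool pointing down it reaches from about 0.25 to 0.775 m from the base axis. Payload 4 kg.
Tool frame: the origin (TCP) lies midway between the tips of the shut fingers; the grasp point (between the pads) lies 19 mm behind it; z points along the fingers, y is the line along which they close (so a half turn about z gives the same grasp; the last joint's range is limited). The gripper opens to 94 mm and grips with 3 to 60 N. Pads are 16 mm wide; open, the fingers measure 119 mm over their backs; the gripper's body (75 mm by 177 mm) begins 78 mm behind the grasp point.
Start: joints at [-1.303, 0.087, 1.371, -0, 1.684, -0.103], TCP at [0.199, -0.513, 0.206] pointing down, gripper open.
Joint ranges: [-3.1, 3.1], [-0.76, 2.03], [0.27, 2.55], [-1.08, 4.22], [0.17, 2.65], [-2.57, 2.57]. Speed limits (rad/s): [2.79, 2.79, 3.14, 3.14, 3.14, 3.14].

## Interface

Orientations are given as [roll, pitch, yaw] about the fixed x, y, z axes, in that order (R = Rz(yaw) Ry(pitch) Rx(roll)).
In Python, from workcell import env gives the robot as it stands.
- The arm moves only by the tool send_rows, never from a script. Its argument "series" is a list of rows, each an object of numbers: "hand": the closure, from 0 (fully open) to 1 (shut); "tx", "ty", "tz": the shift along the tool's x, y, z in mm; "spin": the turn about the tool's z in degrees. In form: [{"hand": .., "tx": .., "ty": .., "tz": .., "spin": ..}, ...]. A call has 1 to 20 rows; each row shifts and turns the commanded pose from where the row before left it, along the tool's axes as they then stand; what a row does not reach is not made up. A row lasts 1/10 s, in which the tool goes at most 50 mm and 8.59 degrees, less where a joint would pass 70% of its speed; a pose out of reach is approached as far as the arm can. A call with a gripper value outside its range is refused whole. The fingers move at their own pace and stop on an object; "grip_force" is the grip in N (left out, the last holds). Time passes only in rows, so rows that do not move let the fingers close. It gives the time, the measured TCP pose, the force, the opening and the grip force at its end, in the units of the state.
- env.read_state(): the state, without advancing time (a new reading comes with each control period).
- env.grab_frame(name): name is "scene" or "side" or "wrist"; returns (picture, depth): 480x640x3 uint8, blue, green, red; 480x640 float32, m along the optical axis (not along the pixel's ray), 0 where there is no reading.
- env.camera_info(name): a dict with "vfov" (degrees; the focal length in pixels is half the picture's height over the tangent of half this angle, whatever the lens; pixels are square), "cx", "cy" (the principal point, pixels), "extrinsics" (4x4, takes a point from world to camera coordinates). Camera axes: x right, y up, looking along -z (the intrinsics and any distortion apply to the point x, -y, -z); pixel columns grow to the right and rows downward; lengths in m; the calibration is good to about 2 mm. A picture is of the moment at which its call begins: read the wrist's pose just before it. camera_info takes no time and is no camera call; for the wrist camera it gives the pose at the moment of the call.
- env.hand_in(): hands the job in; it is judged then, once.
Trained networks look in the newest picture that a camera, given by its name, has taken for a name from the list of things; names that differ only in an ending like _2 or _b are one class to them, and where a whole thing is asked for, a point or a joint stands for the part that bears it (a point fixed in the world has none). Each returns a list of dicts, best first, with "p" (0 to 1); they miss things now and then, are a little off and sometimes report something else, mostly with a low value. They report only what shows in the picture. A call takes as long as a camera call. They do not tell look-alikes from the thing itself.
- env.spot_in(target, camera): "at" ([x, y, z] in m, in the coordinates of the camera as it stood for that picture, good to about 4 mm: the middle of the surface that is visible of it).
- env.silhouettes(target, camera): "mask" (480x640 bool, what is visible of it).
- env.tip_of(target, camera): "at" ([x, y, z] in m, in the coordinates of the camera as it stood for that picture, good to about 4 mm: a listed point, or the origin of a listed thing).
The state is a dict: "time": time; "joint_pos": joint angles; "qd": joint speeds; "effort": joint torques, N m; "ee_pos": TCP position; "tool_rot": TCP orientation; "wrist_force": force on the tool from outside, world axes, zero at the start; "wrist_torque": the same for the moment, N m; "finger_gap": finger opening in m; "grip_force": force on a finger pad.
Only numpy, scipy, OpenCV 4.12 (cv2) and the standard library are available. Lean on these libraries where they do the work, as an engineer would, in place of code of your own. Each camera call takes 0.05 s, during which the arm holds its last target. There are 200 camera calls.

## Task

Set the notched metal disc flat in the V-nest with its notch off to one side, and push its rim into the V so that it drives the brass spring key back. Keep it pressed into the V and roll it there until you feel the key snap into the notch, then press the orange push-on cap straight down the disc's spindle until it sits fully home on the hub. Leave disc and cap there, locked and released, and do not disturb the yellow screwdriver.

Things in the scene. Friction and masses are not known exactly. Their poses are not given: they have to be found in the camera images.
- rotor: Loose spindle disc, 0.46 kg, lying flat: aluminium disc diameter 104, 14 thick, with a dark hub and a steel spindle on top. One straight notch in the rim, 15 wide, 10 deep, through the full thickness, with a red dot inboard. Origin: centre of the underside; z up the spindle; +x points to the notch, which starts 20 to 120 degrees anticlockwise (from above) of the nest's +x.
- hub_top (a point): Centre of the top of the disc's hub, 38 mm above the disc's underside. The hub is round, diameter 44, from height 14 to 38: grip it from any side. Above it stands the plain spindle, diameter 20, from height 38 to 66, its last 10 mm tapered to diameter 14.
- notch (a point): The middle of the disc's notch at the rim, on the underside: 52 mm from the disc's centre along its +x.
- nest: Fixed V-nest: dark base plate, x from -60 to +85, 150 wide, 10 thick; on it two slippery white bars, 13 high, at 45 degrees either side of its x axis: a 90-degree V that opens to -x, towards the robot. x runs along the V's middle line into the V, z up. Origin: on the plate's underside below the seat point. A disc can be set on the plate at x = -20, clear of the bars, and slid in along +x.
- nest_seat (a point): The point on top of the nest's plate (10 mm above the bench) where the centre of the disc's underside lies when the disc touches both bars; axes as nest. The blue key housing at x = 69 to 85 is 25 high from the bench.
- key (a joint): Brass spring key in the bottom of the V, 12 wide, 9 high, sliding along the nest's x. 0 = fully out, nose 46 mm from the seat point; grows as it is pushed back (m); 1.8 N at 0, 3.6 N at 0.006. The plain rim of a disc touching both bars holds it at 0.006. In the notch it is back at 0, pushes the disc no more and stops it turning (about 2 degrees of play).
- cap: Loose orange push-on cap, 0.09 kg, standing on its flange: flange diameter 64, 6 thick; round boss diameter 44 up to height 40 (grip there). Blind bore from below, diameter 23, 33 deep; 10 mm up it three sprung teeth (free circle 18.4) bite the spindle, so it must be pressed on with 5 to 18 N. Origin: centre of the underside; z up. Home, its underside rests on the hub's top.
- screwdriver: Bystander: yellow screwdriver, 199 long, lying on the bench. Origin: under its middle.
Mind the look-alikes: they are no part of the job. Of the things that look like the rotor, take the one that is farthest from the robot's base at the start.

How it is judged:
By the outcome, as a careful person would: the job done as asked, in the order asked, and still so for the second after the job is handed in, with the robot touching nothing.
It also fails if it takes over 61 s, if anything falls off the work surface, if the arm or the gripper's body presses on something with over 40 N, if the wrist force passes 120 N, or if a joint passes its speed limit or range.

## Working session

There is one attempt and no reset: what is moved stays moved. The work goes in short steps, Python scripts to look and compute and a tool call to move; the robot and the scene stay as the last step left them, time stands still between calls to the robot, and variables do not carry over. Pictures are saved under pics/ and viewed, at most 10 in all, crops included, and the job is handed in when it is done.

Besides the shell and the picture viewer there is one more tool, called after "Request:" as name([rows], argument=value, ...), one row to a line, values as JSON. send_rows: Moves the arm, as the interface text tells. Its arguments: {"type":"object","properties":{"series":{"type":"array"},"grip_force":{"type":"number"}},"required":["series"]}

```bash
mkdir -p pics; ls
cat > h.py <<'E'
import numpy as np, cv2
from workcell import env
def c2w(cam,p,E=None):
    E=np.array(env.camera_info(cam)["extrinsics"]) if E is None else E
    return (np.linalg.inv(E)@np.r_[p,1])[:3]
def st():
    s=env.read_state(); print({k:np.round(s[k],4).tolist() for k in("time","ee_pos","tool_rot","wrist_force","finger_gap","grip_force","joint_pos")}); return s
E
python3 - <<'E'
from h import *
st()
fr=[]
for cam in("scene","side"):
    im,d=env.grab_frame(cam); cv2.imwrite(f"pics/{cam}0.png",im); fr.append(im); np.save(f"{cam}0.npy",d)
    i=env.camera_info(cam); print(cam,{k:i[k] for k in i if k!="extrinsics"}, np.round(i["extrinsics"],3).tolist())
    for t in("rotor","hub_top","notch","nest","nest_seat","cap","screwdriver","key"):
        try:
            print(t,[(np.round(c2w(cam,r["at"]),3).tolist(),round(r["p"],2)) for r in env.tip_of(t,cam)])
        except Exception as e: print(t,e)
E
```

```text
pics
{'time': 0.0, 'ee_pos': [0.1992, -0.5121, 0.2043], 'tool_rot': [-3.1394, -0.0002, 0.3708], 'wrist_force': [0.0549, -0.3473, 0.5457], 'finger_gap': 0.094, 'grip_force': 0.0, 'joint_pos': [-1.3031, 0.088, 1.3722, 0.0, 1.6836, -0.1031]}
scene {'vfov': 52.46868905807267, 'cx': 316.91579471152824, 'cy': 235.7158174811858} [[-0.688, -0.725, -0.013, 0.486], [0.392, -0.387, 0.834, -0.116], [-0.61, 0.569, 0.551, -0.766], [0.0, 0.0, 0.0, 1.0]]
rotor [([0.385, 0.337, 0.002], 0.84), ([0.229, 0.3, -0.002], 0.57)]
hub_top [([0.234, 0.297, 0.038], 0.93), ([0.382, 0.331, 0.039], 0.86)]
notch [([0.286, 0.297, -0.001], 0.76), ([0.331, 0.321, -0.003], 0.66)]
nest [([0.56, 0.272, 0.002], 0.88)]
nest_seat [([0.558, 0.27, 0.01], 0.94)]
cap [([0.423, 0.097, -0.001], 0.95), ([0.381, 0.337, 0.002], 0.69), ([0.33, 0.321, 0.002], 0.2)]
screwdriver [([0.538, 0.448, 0.001], 0.89)]
key it knows: cap, hub_top, nest, nest_seat, notch, rotor, screwdriver
side {'vfov': 42.976553833469495, 'cx': 315.5226376285815, 'cy': 243.66854041954304} [[0.998, -0.061, -0.001, -0.433], [0.041, 0.668, 0.743, -0.228], [-0.045, -0.742, 0.669, -0.705], [0.0, 0.0, 0.0, 1.0]]
rotor [([0.38, 0.333, 0.002], 0.56)]
hub_top [([0.382, 0.328, 0.035], 0.83), ([0.232, 0.298, 0.039], 0.55)]
notch [([0.283, 0.295, 0.001], 0.85), ([0.333, 0.326, -0.002], 0.63), ([0.426, 0.091, 0.001], 0.56)]
nest [([0.557, 0.272, 0.0], 0.69)]
nest_seat [([0.554, 0.271, 0.013], 0.97), ([0.38, 0.333, 0.003], 0.53)]
cap []
screwdriver [([0.545, 0.449, -0.0], 0.73), ([0.555, 0.272, 0.01], 0.3)]
key it knows: cap, hub_top, nest, nest_seat, notch, rotor, screwdriver
```

View pics/scene0.png

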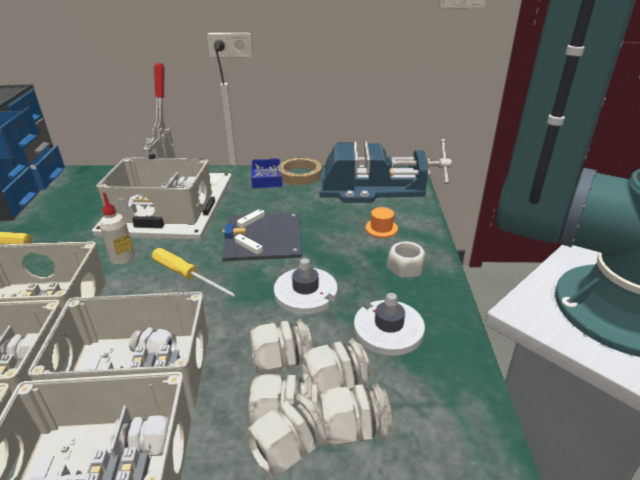

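View pics/side0.png

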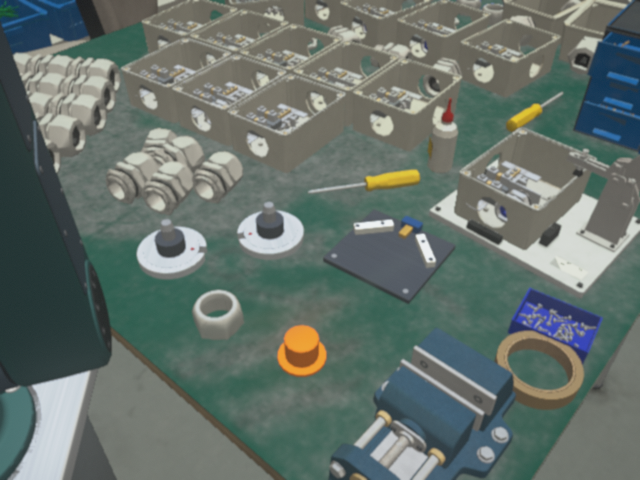

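The rotor farthest from the base is the one at scene (306,290) / side (270,232), world about (0.382, 0.332), with its notch pointing about -x. The nest is at scene (262,235) and the cap at scene (382,222). Next I need the nest's yaw and better positions.

```bash
cat >> h.py <<'E'
def cloud(cam,d,E=None,info=None):
    info=info or env.camera_info(cam); E=np.array(info["extrinsics"])
    f=240/np.tan(np.radians(info["vfov"]/2)); v,u=np.mgrid[:480,:640]
    P=np.stack([(u-info["cx"])/f*d,-(v-info["cy"])/f*d,-d,np.ones_like(d)],-1)
    W=(P@np.linalg.inv(E).T)[...,:3]; W[d==0]=np.nan; return W
def near(W,c,r): return np.hypot(W[...,0]-c[0],W[...,1]-c[1])<r
def nestfit(im,W,c=(0.556,0.271)):
    hsv=cv2.cvtColor(im,cv2.COLOR_BGR2HSV); z=W[...,2]
    m=near(W,c,.11)&(z>.017)&(z<.032)
    wh=m&(hsv[...,1]<60)&(hsv[...,2]>140)
    n,l,s,ce=cv2.connectedComponentsWithStats(wh.astype(np.uint8))
    out=[]
    for i in np.argsort(-s[1:,4])[:2]+1:
        p=W[l==i][:,:2]; t=W[l==i]; r=cv2.minAreaRect(p.astype(np.float32)*1000)
        u_,s_,vt=np.linalg.svd(p-p.mean(0),full_matrices=False); print("bar",s[i,4],p.mean(0).round(4),t[:,2].mean().round(4),"ang",np.degrees(np.arctan2(vt[0,1],vt[0,0])).round(1),np.round(r[1],1)); out.append(p.mean(0))
    bl=m&(hsv[...,0]>100)&(hsv[...,0]<125)&(hsv[...,1]>120); p=W[bl]; print("blue",len(p),p.mean(0).round(4))
    br=m&(hsv[...,0]>12)&(hsv[...,0]<30)&(hsv[...,1]>90); print("brass",br.sum(),W[br].mean(0).round(4))
    mid=(out[0]+out[1])/2; d=p.mean(0)[:2]-mid; e=out[0]-out[1]; print("yaw by housing",np.degrees(np.arctan2(d[1],d[0])).round(1),"bars perp",(np.degrees(np.arctan2(e[1],e[0]))+90).round(1))
def hubfit(im,W,c):
    z=W[...,2]
    for lo,hi,r in((.05,.075,.02),(.034,.046,.035),(.009,.02,.07)):
        m=near(W,c,r)&(z>lo)&(z<hi); p=W[m]
        if len(p)<5: print("few");continue
        (x,y),rr=cv2.minEnclosingCircle(p[:,:2].astype(np.float32)*1000); print(lo,len(p),"mean",p.mean(0).round(4),"circ",round(x,1),round(y,1),round(rr,1))
E
python3 - <<'E'
from h import *
for cam in("scene","side"):
    im=cv2.imread(f"pics/{cam}0.png"); d=np.load(f"{cam}0.npy"); W=cloud(cam,d); print(cam)
    nestfit(im,W); hubfit(im,W,(0.382,0.331))
    hsv=cv2.cvtColor(im,cv2.COLOR_BGR2HSV); m=(hsv[...,0]<15)&(hsv[...,1]>170)&(hsv[...,2]>150)&near(W,(.423,.096),.06); p=W[m]
    for lo,hi in((.002,.012),(.036,.05)):
        q=p[(p[:,2]>lo)&(p[:,2]<hi)]; print("cap",lo,len(q),q.mean(0).round(4),cv2.minEnclosingCircle(q[:,:2].astype(np.float32)*1000))
    m=near(W,(.382,.331),.055)&(W[...,2]>.008)&(W[...,2]<.02)&(hsv[...,1]>120)&((hsv[...,0]<8)|(hsv[...,0]>172)); print("red",m.sum(),W[m].mean(0).round(4))
E
```

```text
scene
bar 206 [0.5419 0.3304] 0.0225 ang -174.4 [62.4 16.2]
bar 183 [0.6128 0.2716] 0.0222 ang 94.3 [17.7 61.9]
blue 87 [0.601  0.3322 0.0242]
brass 62 [0.5915 0.3164 0.0203]
yaw by housing 52.8 bars perp 230.3
0.05 151 mean [0.3791 0.3367 0.0605] circ 381.3 335.2 10.2
0.034 317 mean [0.3774 0.3385 0.0388] circ 381.9 335.1 22.6
0.009 1539 mean [0.3725 0.343  0.0146] circ 381.4 334.3 52.7
cap 0.002 103 [0.4083 0.1093 0.0073] ((417.4466857910156, 98.58372497558594), 29.373289108276367)
cap 0.036 34 [0.4103 0.1086 0.0378] ((415.12884521484375, 101.62490844726562), 19.23220443725586)
red 1 [0.3506 0.3274 0.0151]
side
bar 303 [0.5443 0.3265] 0.023 ang -174.6 [62.3 17.4]
bar 294 [0.6143 0.2668] 0.0234 ang -84.7 [15.1 64.3]
blue 125 [0.605  0.3276 0.0255]
brass 97 [0.5923 0.3127 0.0207]
yaw by housing 50.4 bars perp 229.5
0.05 164 mean [0.3823 0.3285 0.0607] circ 381.7 332.0 10.3
0.034 350 mean [0.3823 0.3262 0.0389] circ 383.7 332.2 23.4
0.009 1716 mean [0.3828 0.3198 0.0147] circ 381.4 332.8 53.7
cap 0.002 108 [0.4206 0.0758 0.0064] ((420.99713134765625, 93.0674057006836), 31.646240234375)
cap 0.036 76 [0.419  0.0851 0.0384] ((420.91156005859375, 92.66702270507812), 22.027050018310547)
red 0 [nan nan nan]<stdin>:8: RuntimeWarning: Mean of empty slice.
  ret = um.true_divide(
```

```bash
cat >> h.py <<'E'
def plan(x,y,z,yaw,n=None,hand=0,vmax=48):
    import json
    s=env.read_state(); p=np.array(s["ee_pos"]); a=np.degrees(s["tool_rot"][2]); D=np.array([x,y,z])-p
    da=yaw-a
    if n is None: n=int(max(1,np.ceil(np.linalg.norm(D)/vmax*1000),np.ceil(abs(da)/8.3)))
    rows=[]
    for i in range(n):
        t=np.radians(a+da*i/n); c,s_=np.cos(t),np.sin(t); d=D/n*1000
        rows.append({"hand":hand,"tx":round(c*d[0]+s_*d[1],1),"ty":round(s_*d[0]-c*d[1],1),"tz":round(-d[2],1),"spin":round(-da/n,2)})
    print(n,json.dumps(rows) if da else (rows[0],"x",n))
E
python3 -c "
from h import *
plan(.44,.26,.29,160)"
```

```text
17 [{"hand": 0, "tx": 29.7, "ty": -37.2, "tz": -5.0, "spin": -8.16}, {"hand": 0, "tx": 34.7, "ty": -32.6, "tz": -5.0, "spin": -8.16}, {"hand": 0, "tx": 38.9, "ty": -27.4, "tz": -5.0, "spin": -8.16}, {"hand": 0, "tx": 42.4, "ty": -21.6, "tz": -5.0, "spin": -8.16}, {"hand": 0, "tx": 45.1, "ty": -15.3, "tz": -5.0, "spin": -8.16}, {"hand": 0, "tx": 46.8, "ty": -8.8, "tz": -5.0, "spin": -8.16}, {"hand": 0, "tx": 47.6, "ty": -2.1, "tz": -5.0, "spin": -8.16}, {"hand": 0, "tx": 47.4, "ty": 4.7, "tz": -5.0, "spin": -8.16}, {"hand": 0, "tx": 46.2, "ty": 11.4, "tz": -5.0, "spin": -8.16}, {"hand": 0, "tx": 44.1, "ty": 17.8, "tz": -5.0, "spin": -8.16}, {"hand": 0, "tx": 41.2, "ty": 23.9, "tz": -5.0, "spin": -8.16}, {"hand": 0, "tx": 37.3, "ty": 29.5, "tz": -5.0, "spin": -8.16}, {"hand": 0, "tx": 32.8, "ty": 34.5, "tz": -5.0, "spin": -8.16}, {"hand": 0, "tx": 27.5, "ty": 38.8, "tz": -5.0, "spin": -8.16}, {"hand": 0, "tx": 21.7, "ty": 42.3, "tz": -5.0, "spin": -8.16}, {"hand": 0, "tx": 15.5, "ty": 45.0, "tz": -5.0, "spin": -8.16}, {"hand": 0, "tx": 9.0, "ty": 46.8, "tz": -5.0, "spin": -8.16}]
```

Request:
send_rows([
  {"hand":0,"tx":29.7,"ty":-37.2,"tz":-5.0,"spin":-8.16},
  {"hand":0,"tx":34.7,"ty":-32.6,"tz":-5.0,"spin":-8.16},
  {"hand":0,"tx":38.9,"ty":-27.4,"tz":-5.0,"spin":-8.16},
  {"hand":0,"tx":42.4,"ty":-21.6,"tz":-5.0,"spin":-8.16},
  {"hand":0,"tx":45.1,"ty":-15.3,"tz":-5.0,"spin":-8.16},
  {"hand":0,"tx":46.8,"ty":-8.8,"tz":-5.0,"spin":-8.16},
  {"hand":0,"tx":47.6,"ty":-2.1,"tz":-5.0,"spin":-8.16},
  {"hand":0,"tx":47.4,"ty":4.7,"tz":-5.0,"spin":-8.16},
  {"hand":0,"tx":46.2,"ty":11.4,"tz":-5.0,"spin":-8.16},
  {"hand":0,"tx":44.1,"ty":17.8,"tz":-5.0,"spin":-8.16},
  {"hand":0,"tx":41.2,"ty":23.9,"tz":-5.0,"spin":-8.16},
  {"hand":0,"tx":37.3,"ty":29.5,"tz":-5.0,"spin":-8.16},
  {"hand":0,"tx":32.8,"ty":34.5,"tz":-5.0,"spin":-8.16},
  {"hand":0,"tx":27.5,"ty":38.8,"tz":-5.0,"spin":-8.16},
  {"hand":0,"tx":21.7,"ty":42.3,"tz":-5.0,"spin":-8.16},
  {"hand":0,"tx":15.5,"ty":45.0,"tz":-5.0,"spin":-8.16},
  {"hand":0,"tx":9.0,"ty":46.8,"tz":-5.0,"spin":-8.16},
  {"hand":0},
  {"hand":0},
])

```text
invalid input
```

```bash
cat >> h.py <<'E'
def look(name,save=True):
    info=env.camera_info("wrist"); im,d=env.grab_frame("wrist"); cv2.imwrite(f"pics/{name}.png",im); return im,d,info,cloud("wrist",d,info=info)
E
python3 - <<'E'
from h import *
st(); im,d,i,W=look("w1"); E=np.array(i["extrinsics"]); print("cam",np.linalg.inv(E)[:3,3].round(3), W[240,320], len(d[d>0]))
for t in("hub_top","notch","nest_seat","cap"): print(t,[(np.round(c2w("wrist",r["at"],E),3).tolist(),round(r["p"],2)) for r in env.tip_of(t,"wrist")])
for f in (lambda:nestfit(im,W),lambda:hubfit(im,W,(.382,.333))):
    try: f()
    except Exception as e: print(e)
E
```

```text
{'time': 0.8, 'ee_pos': [0.1993, -0.5127, 0.2055], 'tool_rot': [3.1414, -0.0, 0.3708], 'wrist_force': [0.6391, 1.0777, -0.1774], 'finger_gap': 0.094, 'grip_force': 0.0, 'joint_pos': [-1.3031, 0.0872, 1.3707, 0.0, 1.6836, -0.1031]}
cam [ 0.261 -0.488  0.385] [-0.0111449  -0.59624908 -0.79861591] 293104
hub_top []
notch []
nest_seat []
cap []
blue 0 [nan nan nan]
brass 0 [nan nan nan]
list index out of range
few
few
fewh.py:23: RuntimeWarning: Mean of empty slice.
  bl=m&(hsv[...,0]>100)&(hsv[...,0]<125)&(hsv[...,1]>120); p=W[bl]; print("blue",len(p),p.mean(0).round(4))
  ret = um.true_divide(
h.py:24: RuntimeWarning: Mean of empty slice.
  br=m&(hsv[...,0]>12)&(hsv[...,0]<30)&(hsv[...,1]>90); print("brass",br.sum(),W[br].mean(0).round(4))
```

View pics/w1.png

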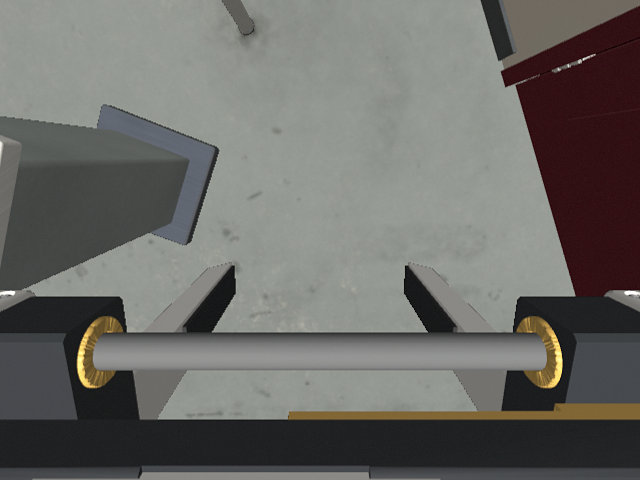

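The wrist camera sits on the tool's +x side and so far shows only the floor. The call was refused, probably because its last rows lacked keys.

Request:
send_rows([
  {"hand":0,"tx":29.7,"ty":-37.2,"tz":-5.0,"spin":-8.16},
  {"hand":0,"tx":34.7,"ty":-32.6,"tz":-5.0,"spin":-8.16},
  {"hand":0,"tx":38.9,"ty":-27.4,"tz":-5.0,"spin":-8.16},
  {"hand":0,"tx":42.4,"ty":-21.6,"tz":-5.0,"spin":-8.16},
  {"hand":0,"tx":45.1,"ty":-15.3,"tz":-5.0,"spin":-8.16},
  {"hand":0,"tx":46.8,"ty":-8.8,"tz":-5.0,"spin":-8.16},
  {"hand":0,"tx":47.6,"ty":-2.1,"tz":-5.0,"spin":-8.16},
  {"hand":0,"tx":47.4,"ty":4.7,"tz":-5.0,"spin":-8.16},
  {"hand":0,"tx":46.2,"ty":11.4,"tz":-5.0,"spin":-8.16},
  {"hand":0,"tx":44.1,"ty":17.8,"tz":-5.0,"spin":-8.16},
  {"hand":0,"tx":41.2,"ty":23.9,"tz":-5.0,"spin":-8.16},
  {"hand":0,"tx":37.3,"ty":29.5,"tz":-5.0,"spin":-8.16},
  {"hand":0,"tx":32.8,"ty":34.5,"tz":-5.0,"spin":-8.16},
  {"hand":0,"tx":27.5,"ty":38.8,"tz":-5.0,"spin":-8.16},
  {"hand":0,"tx":21.7,"ty":42.3,"tz":-5.0,"spin":-8.16},
  {"hand":0,"tx":15.5,"ty":45.0,"tz":-5.0,"spin":-8.16},
  {"hand":0,"tx":9.0,"ty":46.8,"tz":-5.0,"spin":-8.16},
  {"hand":0,"tx":0,"ty":0,"tz":0,"spin":0},
  {"hand":0,"tx":0,"ty":0,"tz":0,"spin":0},
], grip_force=20)

```text
time: 2.95
ee_pos: [0.44, 0.2604, 0.2897]
tool_rot: [-3.14, -0.001, 2.793]
wrist_force: [0.5, -1.2, 0.7]
finger_gap: 0.0937
grip_force: 0.0
```

```bash
python3 - 2>/dev/null <<'E'
from h import *
st(); im,d,i,W=look("w2"); E=np.array(i["extrinsics"]); print("cam",np.linalg.inv(E)[:3,3].round(3), W[240,320], len(d[d>0]))
for t in("hub_top","notch","nest_seat","cap"): print(t,[(np.round(c2w("wrist",r["at"],E),3).tolist(),round(r["p"],2)) for r in env.tip_of(t,"wrist")])
for f in (lambda:nestfit(im,W),lambda:hubfit(im,W,(.382,.333))):
    try: f()
    except Exception as e: print(e)
E
```

```text
{'time': 2.95, 'ee_pos': [0.44, 0.2604, 0.2897], 'tool_rot': [-3.1399, -0.0009, 2.7927], 'wrist_force': [0.535, -1.2367, 0.7293], 'finger_gap': 0.0937, 'grip_force': 0.0, 'joint_pos': [0.4239, 0.001, 1.2948, -0.0006, 1.8476, -0.7982]}
cam [0.377 0.284 0.47 ] [ 0.48555944  0.24455383 -0.00065975] 293076
hub_top [([0.378, 0.337, 0.036], 0.93), ([0.235, 0.303, 0.039], 0.78)]
notch [([0.283, 0.296, -0.001], 0.7), ([0.332, 0.326, 0.002], 0.59)]
nest_seat [([0.556, 0.273, 0.007], 0.67)]
cap [([0.418, 0.092, 0.003], 0.74), ([0.331, 0.324, 0.0], 0.38)]
bar 418 [0.5422 0.3301] 0.0231 ang 4.8 [62.2 14. ]
bar 374 [0.6131 0.2721] 0.0231 ang -84.8 [13.9 61.7]
blue 145 [0.6068 0.3261 0.0246]
brass 148 [0.5909 0.3167 0.0204]
yaw by housing 40.7 bars perp 230.7
0.05 242 mean [0.3807 0.334  0.0634] circ 380.8 335.0 10.0
0.034 770 mean [0.3803 0.3343 0.0384] circ 380.6 335.1 21.9
0.009 4093 mean [0.3806 0.3352 0.0146] circ 380.7 335.2 52.1
```

View pics/w2.png

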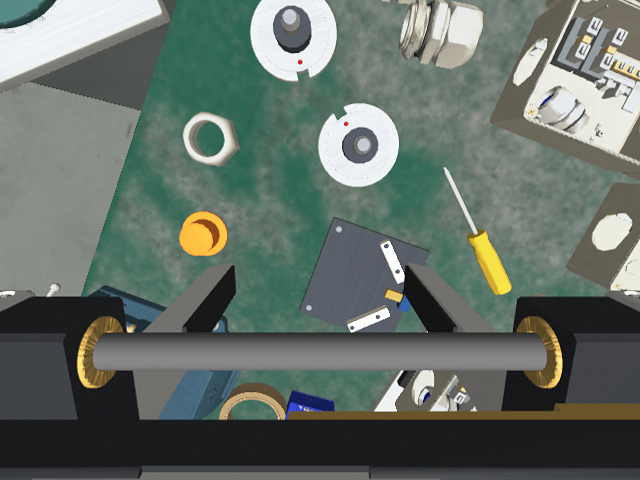

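The view is clear. The disc centre is about (0.3807, 0.3352), with the red dot at (346,124) so the notch points to about 191°. The nest sits at yaw 50° with its seat near (0.554, 0.2725), and the cap is near pixel (203,235).

Request:
send_rows([
  {"hand":0,"tx":40.6,"ty":25,"tz":0,"spin":0},
  {"hand":0,"tx":40.6,"ty":25,"tz":0,"spin":0},
  {"hand":0,"tx":0,"ty":0,"tz":48,"spin":0},
  {"hand":0,"tx":0,"ty":0,"tz":48,"spin":0},
  {"hand":0,"tx":0,"ty":0,"tz":48,"spin":0},
  {"hand":0,"tx":0,"ty":0,"tz":48,"spin":0},
  {"hand":0,"tx":0,"ty":0,"tz":40,"spin":0},
  {"hand":0,"tx":0,"ty":0,"tz":25,"spin":0},
  {"hand":0,"tx":0,"ty":0,"tz":15,"spin":0},
  {"hand":0.6,"tx":0,"ty":0,"tz":0,"spin":0},
  {"hand":0.8,"tx":0,"ty":0,"tz":0,"spin":0},
  {"hand":0.8,"tx":0,"ty":0,"tz":0,"spin":0},
  {"hand":0.8,"tx":0,"ty":0,"tz":0,"spin":0},
  {"hand":0.8,"tx":0,"ty":0,"tz":0,"spin":0},
], grip_force=30)

```text
time: 4.6
ee_pos: [0.3816, 0.3349, 0.0194]
tool_rot: [3.14, 0.001, 2.792]
wrist_force: [0.0, -0.5, -0.2]
finger_gap: 0.0575
grip_force: 0.0
```

```bash
python3 - 2>/dev/null <<'E'
from h import *
s=st()
im=cv2.imread("pics/w2.png"); hsv=cv2.cvtColor(im,cv2.COLOR_BGR2HSV)
m=(hsv[...,1]>130)&((hsv[...,0]<8)|(hsv[...,0]>172)); m[:80]=0; m[140:]=0; m[:,:330]=0; m[:,370:]=0; print("reddot px",np.argwhere(m).mean(0), m.sum())
E
```

```text
{'time': 4.6, 'ee_pos': [0.3816, 0.3349, 0.0194], 'tool_rot': [3.1403, 0.0011, 2.7918], 'wrist_force': [0.0151, -0.5494, -0.175], 'finger_gap': 0.0575, 'grip_force': 0.0, 'joint_pos': [0.6088, 0.108, 1.7297, -0.0001, 1.3023, -0.6122]}
reddot px [123.5 345.5] 12
```

Request:
send_rows([
  {"hand":0.8,"tx":0,"ty":0,"tz":1,"spin":0},
  {"hand":0.8,"tx":0,"ty":0,"tz":0,"spin":0},
  {"hand":0.8,"tx":0,"ty":0,"tz":0,"spin":0},
  {"hand":0.8,"tx":0,"ty":0,"tz":0,"spin":0},
  {"hand":0.8,"tx":0,"ty":0,"tz":-5,"spin":0},
  {"hand":0.8,"tx":0,"ty":0,"tz":-15,"spin":0},
  {"hand":0.8,"tx":0,"ty":0,"tz":-20,"spin":0},
], grip_force=30)

```text
time: 5.3
ee_pos: [0.3791, 0.3334, 0.0554]
tool_rot: [-3.137, -0.003, 2.792]
wrist_force: [0.0, -0.2, -4.3]
finger_gap: 0.0423
grip_force: 30.0
```

```bash
python3 - 2>/dev/null <<'E'
from h import *
s=st(); plan(.5411,.2572,s["ee_pos"][2],49,hand=.8)
E
```

```text
{'time': 5.3, 'ee_pos': [0.3791, 0.3334, 0.0554], 'tool_rot': [-3.1366, -0.0035, 2.7919], 'wrist_force': [0.0074, -0.19, -4.2785], 'finger_gap': 0.0423, 'grip_force': 29.9991, 'joint_pos': [0.6089, 0.0724, 1.6908, -0.0, 1.3845, -0.6123]}
14 [{"hand": 0.8, "tx": -12.7, "ty": -1.1, "tz": -0.0, "spin": 7.93}, {"hand": 0.8, "tx": -12.8, "ty": 0.6, "tz": -0.0, "spin": 7.93}, {"hand": 0.8, "tx": -12.6, "ty": 2.4, "tz": -0.0, "spin": 7.93}, {"hand": 0.8, "tx": -12.1, "ty": 4.1, "tz": -0.0, "spin": 7.93}, {"hand": 0.8, "tx": -11.4, "ty": 5.7, "tz": -0.0, "spin": 7.93}, {"hand": 0.8, "tx": -10.5, "ty": 7.2, "tz": -0.0, "spin": 7.93}, {"hand": 0.8, "tx": -9.4, "ty": 8.6, "tz": -0.0, "spin": 7.93}, {"hand": 0.8, "tx": -8.2, "ty": 9.8, "tz": -0.0, "spin": 7.93}, {"hand": 0.8, "tx": -6.7, "ty": 10.9, "tz": -0.0, "spin": 7.93}, {"hand": 0.8, "tx": -5.2, "ty": 11.7, "tz": -0.0, "spin": 7.93}, {"hand": 0.8, "tx": -3.5, "ty": 12.3, "tz": -0.0, "spin": 7.93}, {"hand": 0.8, "tx": -1.8, "ty": 12.7, "tz": -0.0, "spin": 7.93}, {"hand": 0.8, "tx": -0.0, "ty": 12.8, "tz": -0.0, "spin": 7.93}, {"hand": 0.8, "tx": 1.8, "ty": 12.7, "tz": -0.0, "spin": 7.93}]
```

Request:
send_rows([
  {"hand":0.8,"tx":-12.7,"ty":-1.1,"tz":-1,"spin":7.93},
  {"hand":0.8,"tx":-12.8,"ty":0.6,"tz":0,"spin":7.93},
  {"hand":0.8,"tx":-12.6,"ty":2.4,"tz":0,"spin":7.93},
  {"hand":0.8,"tx":-12.1,"ty":4.1,"tz":0,"spin":7.93},
  {"hand":0.8,"tx":-11.4,"ty":5.7,"tz":0,"spin":7.93},
  {"hand":0.8,"tx":-10.5,"ty":7.2,"tz":0,"spin":7.93},
  {"hand":0.8,"tx":-9.4,"ty":8.6,"tz":0,"spin":7.93},
  {"hand":0.8,"tx":-8.2,"ty":9.8,"tz":0,"spin":7.93},
  {"hand":0.8,"tx":-6.7,"ty":10.9,"tz":0,"spin":7.93},
  {"hand":0.8,"tx":-5.2,"ty":11.7,"tz":0,"spin":7.93},
  {"hand":0.8,"tx":-3.5,"ty":12.3,"tz":0,"spin":7.93},
  {"hand":0.8,"tx":-1.8,"ty":12.7,"tz":0,"spin":7.93},
  {"hand":0.8,"tx":0,"ty":12.8,"tz":0,"spin":7.93},
  {"hand":0.8,"tx":1.8,"ty":12.7,"tz":0,"spin":7.93},
  {"hand":0.8,"tx":0,"ty":0,"tz":0,"spin":0},
  {"hand":0.8,"tx":0,"ty":0,"tz":0,"spin":0},
])

```text
time: 6.9
ee_pos: [0.542, 0.2583, 0.0573]
tool_rot: [-3.14, 0.002, 0.857]
wrist_force: [-0.8, 0.6, -4.4]
finger_gap: 0.0425
grip_force: 30.0
```

```bash
python3 - 2>/dev/null <<'E'
from h import *
s=st(); im,d,i,W=look("w3"); env.grab_frame("scene"); im2,d2=env.grab_frame("side"); st()
cv2.imwrite("pics/m3.png",np.hstack([im[100:420,100:540],cv2.resize(im2[150:350,280:500],(352,320))]))
try: nestfit(im,W)
except Exception as e: print(e)
E
```

```text
{'time': 6.9, 'ee_pos': [0.542, 0.2583, 0.0573], 'tool_rot': [-3.1398, 0.0023, 0.8568], 'wrist_force': [-0.8205, 0.6178, -4.4247], 'finger_gap': 0.0425, 'grip_force': 29.999, 'joint_pos': [0.35, 0.272, 1.455, 0.0005, 1.4176, 1.064]}
{'time': 7.05, 'ee_pos': [0.542, 0.2587, 0.058], 'tool_rot': [-3.1408, 0.001, 0.8564], 'wrist_force': [-0.0044, 0.1499, -4.6914], 'finger_gap': 0.0422, 'grip_force': 29.999, 'joint_pos': [0.3508, 0.2708, 1.4549, 0.0002, 1.4172, 1.0652]}
bar 2163 [0.6143 0.2728] 0.0232 ang -84.8 [14.1 61.9]
bar 2127 [0.5457 0.3301] 0.0233 ang -174.8 [61.8 14.3]
blue 1548 [0.6044 0.3307 0.0251]
brass 826 [0.5942 0.3185 0.0208]
yaw by housing 50.0 bars perp 50.1
```

View pics/m3.png

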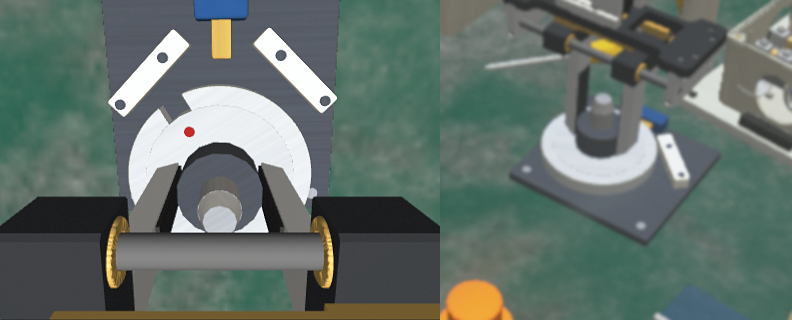

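The wrist view shows the disc held level in front of the V. Its notch is about 30° anticlockwise of the key at crop (165,115), with the brass key at crop (221,38) dead ahead. I'll lower the disc onto the plate.

Request:
send_rows([
  {"hand":0.8,"tx":-1.5,"ty":1.4,"tz":10,"spin":-0.9},
  {"hand":0.8,"tx":0,"ty":0,"tz":10,"spin":0},
  {"hand":0.8,"tx":0,"ty":0,"tz":5,"spin":0},
  {"hand":0.8,"tx":0,"ty":0,"tz":3,"spin":0},
  {"hand":0.8,"tx":0,"ty":0,"tz":0,"spin":0},
  {"hand":0.8,"tx":0,"ty":0,"tz":0,"spin":0},
])

```text
time: 7.65
ee_pos: [0.5433, 0.2564, 0.0306]
tool_rot: [3.141, -0.0, 0.87]
wrist_force: [-0.1, 0.1, -3.9]
finger_gap: 0.0424
grip_force: 30.0
```

```bash
python3 - 2>/dev/null <<'E'
from h import *
s=st(); im,d,i,W=look("w4")
z=W[...,2]
hsv=cv2.cvtColor(im,cv2.COLOR_BGR2HSV)
m=near(W,s["ee_pos"][:2],.06)&(z<.035)&(z>.02)&(hsv[...,2]>150); m[:,:0]=0
v=W[m]; print("disc",len(v),np.percentile(v[:,2],[10,50,90]).round(4)); 
(x,y),r=cv2.minEnclosingCircle(v[:,:2].astype(np.float32)*1000); print(x,y,r)
E
```

```text
{'time': 7.65, 'ee_pos': [0.5433, 0.2564, 0.0306], 'tool_rot': [3.1414, -0.0003, 0.87], 'wrist_force': [-0.0939, 0.0677, -3.8852], 'finger_gap': 0.0424, 'grip_force': 29.999, 'joint_pos': [0.3467, 0.2926, 1.4852, -0.0001, 1.3634, 1.0475]}
disc 11367 [0.0268 0.0277 0.0286]
542.2953491210938 256.600341796875 52.148956298828125
```

Request:
send_rows([
  {"hand":0.8,"tx":0,"ty":0,"tz":2,"spin":0},
  {"hand":0.8,"tx":0,"ty":0,"tz":1,"spin":0},
  {"hand":0.8,"tx":0,"ty":0,"tz":1,"spin":0},
  {"hand":0.8,"tx":0,"ty":0,"tz":0,"spin":0},
])

```text
time: 8.1
ee_pos: [0.5435, 0.2566, 0.0275]
tool_rot: [3.141, -0.001, 0.87]
wrist_force: [-1.0, -0.5, 0.7]
finger_gap: 0.0427
grip_force: 30.0
```

Request:
send_rows([
  {"hand":0.8,"tx":4,"ty":0,"tz":0,"spin":0},
  {"hand":0.8,"tx":4,"ty":0,"tz":0,"spin":0},
  {"hand":0.8,"tx":4,"ty":0,"tz":0,"spin":0},
  {"hand":0.8,"tx":3,"ty":0,"tz":0,"spin":0},
  {"hand":0.8,"tx":2,"ty":0,"tz":0,"spin":0},
  {"hand":0.8,"tx":1.5,"ty":0,"tz":0,"spin":0},
  {"hand":0.8,"tx":1,"ty":0,"tz":0,"spin":0},
  {"hand":0.8,"tx":0,"ty":0,"tz":0,"spin":0},
])

```text
time: 8.9
ee_pos: [0.5556, 0.2705, 0.0275]
tool_rot: [3.141, 0.002, 0.87]
wrist_force: [-4.2, -3.5, 6.5]
finger_gap: 0.0422
grip_force: 30.0
```

Request:
send_rows([
  {"hand":0.8,"tx":1,"ty":0,"tz":0,"spin":0},
  {"hand":0.8,"tx":0,"ty":0,"tz":0,"spin":0},
])

```text
time: 9.1
ee_pos: [0.5561, 0.2712, 0.0275]
tool_rot: [3.141, 0.002, 0.87]
wrist_force: [-4.1, -4.9, 6.4]
finger_gap: 0.0424
grip_force: 30.0
```

Request:
send_rows([
  {"hand":0.8,"tx":0.5,"ty":0,"tz":-0.5,"spin":0},
  {"hand":0.8,"tx":0.5,"ty":0,"tz":0,"spin":0},
  {"hand":0.8,"tx":0,"ty":0,"tz":0,"spin":0},
])

```text
time: 9.4
ee_pos: [0.5565, 0.2717, 0.0275]
tool_rot: [3.141, 0.003, 0.87]
wrist_force: [-4.7, -5.1, 6.3]
finger_gap: 0.0427
grip_force: 30.0
```

Request:
send_rows([
  {"hand":0.8,"tx":1,"ty":0,"tz":0,"spin":0},
  {"hand":0.8,"tx":0,"ty":0,"tz":0,"spin":0},
])

```text
time: 9.6
ee_pos: [0.5567, 0.2719, 0.0275]
tool_rot: [3.141, 0.005, 0.87]
wrist_force: [-5.0, -5.1, 6.7]
finger_gap: 0.0422
grip_force: 30.0
```

```bash
python3 - 2>/dev/null <<'E'
from h import *
s=st(); im,d,i,W=look("w5"); cv2.imwrite("pics/c5.png",cv2.resize(im[60:340,180:460],(560,560)))
z=W[...,2]
hsv=cv2.cvtColor(im,cv2.COLOR_BGR2HSV)
br=near(W,(.591,.3145),.03)&(hsv[...,0]>12)&(hsv[...,0]<30)&(hsv[...,1]>90)&(z>.014)
p=W[br]; n=np.array([np.cos(np.radians(50)),np.sin(np.radians(50))]); q=(p[:,:2]-[.555,.2718])@n; print("brass x",np.percentile(q,[2,50,98]).round(4))
m=near(W,s["ee_pos"][:2],.056)&(z<.028)&(z>.0215)&(hsv[...,2]>150)
m&=((W[...,:2]-s["ee_pos"][:2])@n<.03)|1>0
E
```

```text
{'time': 9.6, 'ee_pos': [0.5567, 0.2719, 0.0275], 'tool_rot': [3.1411, 0.0047, 0.8699], 'wrist_force': [-4.955, -5.1097, 6.7028], 'finger_gap': 0.0422, 'grip_force': 30.0016, 'joint_pos': [0.3645, 0.3374, 1.4337, -0.0027, 1.3744, 1.0659]}
brass x [0.0522 0.0609 0.0692]
```

View pics/c5.png

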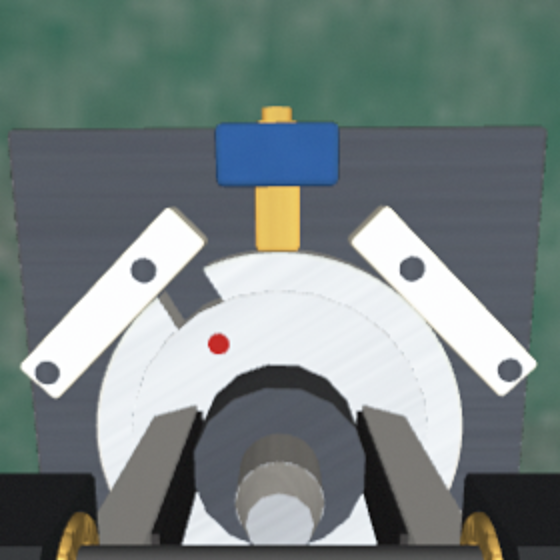

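The key is pushed fully back, with its nose at 52 mm. The disc touches both bars, and the notch at crop (190,300) is about 30° anticlockwise. Now I'll roll it clockwise.

Request:
send_rows([
  {"hand":0.8,"tx":0,"ty":0,"tz":0,"spin":3},
  {"hand":0.8,"tx":0,"ty":0,"tz":0,"spin":3},
  {"hand":0.8,"tx":0,"ty":0,"tz":0,"spin":3},
  {"hand":0.8,"tx":0,"ty":0,"tz":0,"spin":3},
  {"hand":0.8,"tx":0,"ty":0,"tz":0,"spin":3},
  {"hand":0.8,"tx":0,"ty":0,"tz":0,"spin":3},
  {"hand":0.8,"tx":0,"ty":0,"tz":0,"spin":0},
])

```text
time: 10.35
ee_pos: [0.5566, 0.2719, 0.0275]
tool_rot: [3.14, 0.004, 0.555]
wrist_force: [-5.3, -5.9, 7.0]
finger_gap: 0.0424
grip_force: 30.0
```

```bash
cat >> h.py <<'E'
def check(name):
    s=st(); print("torque",np.round(s["wrist_torque"],3)); im,d,i,W=look(name)
    z=W[...,2]; hsv=cv2.cvtColor(im,cv2.COLOR_BGR2HSV); n=np.array([np.cos(np.radians(50)),np.sin(np.radians(50))]); t=np.array([-n[1],n[0]]); c=np.array([.555,.2718])
    br=near(W,(.591,.3145),.035)&(hsv[...,0]>12)&(hsv[...,0]<30)&(hsv[...,1]>90)&(z>.014)
    print("brass x",np.percentile((W[br][:,:2]-c)@n,[2,50,98]).round(4))
    m=near(W,c,.05)&(hsv[...,1]>130)&((hsv[...,0]<8)|(hsv[...,0]>172)); p=W[m][:,:2].mean(0)-c; print("red",m.sum(),"angle rel nest",np.degrees(np.arctan2(p@t,p@n)).round(1))
    return im
E
python3 - 2>/dev/null <<'E'
from h import *
check("w6")
E
```

```text
{'time': 10.35, 'ee_pos': [0.5566, 0.2719, 0.0275], 'tool_rot': [3.1399, 0.0044, 0.555], 'wrist_force': [-5.2623, -5.9405, 6.9902], 'finger_gap': 0.0424, 'grip_force': 30.0073, 'joint_pos': [0.3644, 0.3372, 1.434, -0.0026, 1.3744, 1.3807]}
torque [-0.943  1.075  0.112]
brass x [0.0214 0.0311 0.0872]
red 78 angle rel nest 13.0
```

Request:
send_rows([
  {"hand":0.8,"tx":0,"ty":0,"tz":0,"spin":3},
  {"hand":0.8,"tx":0,"ty":0,"tz":0,"spin":3},
  {"hand":0.8,"tx":0,"ty":0,"tz":0,"spin":3},
  {"hand":0.8,"tx":0,"ty":0,"tz":0,"spin":0},
  {"hand":0.8,"tx":0,"ty":0,"tz":0,"spin":0},
])

```text
time: 10.9
ee_pos: [0.5564, 0.2718, 0.0275]
tool_rot: [3.139, 0.004, 0.399]
wrist_force: [-5.9, -5.8, 8.1]
finger_gap: 0.0425
grip_force: 30.0
```

Request:
send_rows([
  {"hand":0.8,"tx":0,"ty":0,"tz":0,"spin":1.5},
  {"hand":0.8,"tx":0,"ty":0,"tz":0,"spin":0},
])

```text
time: 11.1
ee_pos: [0.5563, 0.2717, 0.0275]
tool_rot: [3.139, 0.005, 0.372]
wrist_force: [-5.5, -6.4, 7.7]
finger_gap: 0.0425
grip_force: 30.0
```

Request:
send_rows([
  {"hand":0.8,"tx":0,"ty":0,"tz":0,"spin":1.5},
  {"hand":0.8,"tx":0,"ty":0,"tz":0,"spin":0},
])

```text
time: 11.3
ee_pos: [0.5569, 0.2718, 0.0275]
tool_rot: [3.139, 0.003, 0.346]
wrist_force: [-3.7, -6.8, 6.7]
finger_gap: 0.0423
grip_force: 30.0
```

```bash
python3 - 2>/dev/null <<'E'
from h import *
check("w7")
E
```

```text
{'time': 11.3, 'ee_pos': [0.5569, 0.2718, 0.0275], 'tool_rot': [3.1386, 0.0032, 0.3462], 'wrist_force': [-3.658, -6.8004, 6.6991], 'finger_gap': 0.0423, 'grip_force': 30.0121, 'joint_pos': [0.3642, 0.3373, 1.4339, -0.003, 1.3737, 1.5894]}
torque [-0.926  0.939  0.177]
brass x [0.022  0.0353 0.087 ]
red 78 angle rel nest 0.9
```

```bash
python3 -c "
import cv2;im=cv2.imread('pics/w7.png');cv2.imwrite('pics/c7.png',cv2.resize(im[60:340,180:460],(560,560)))"; sed -i 's/&(z>.014)$/\&(z>.014)\&(z<.03)\&((W[...,:2]-c)@n>.035)/' h.py
```

```text
(no output)
```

View pics/c7.png

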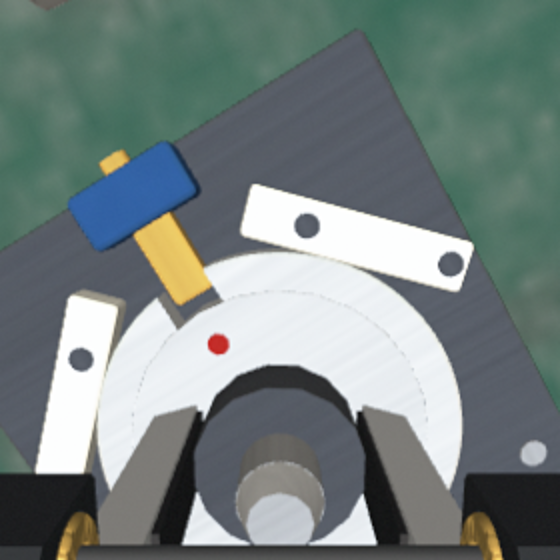

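The snap is confirmed: the key's nose at crop (190,295) is inside the notch and the red dot lines up with it. Next: a small centring turn, then release and lift.

Request:
send_rows([
  {"hand":0.8,"tx":0,"ty":0,"tz":-0.5,"spin":0.8},
  {"hand":0.8,"tx":0,"ty":0,"tz":0,"spin":0},
  {"hand":0.3,"tx":0,"ty":0,"tz":0,"spin":0},
  {"hand":0.3,"tx":0,"ty":0,"tz":0,"spin":0},
  {"hand":0.3,"tx":0,"ty":0,"tz":0,"spin":0},
  {"hand":0,"tx":0,"ty":0,"tz":0,"spin":0},
  {"hand":0,"tx":0,"ty":0,"tz":-10,"spin":0},
  {"hand":0,"tx":0,"ty":0,"tz":-40,"spin":0},
  {"hand":0,"tx":0,"ty":0,"tz":-48,"spin":0},
  {"hand":0,"tx":0,"ty":0,"tz":-48,"spin":0},
  {"hand":0,"tx":0,"ty":0,"tz":0,"spin":0},
])

```text
time: 12.45
ee_pos: [0.5618, 0.2754, 0.1845]
tool_rot: [-3.141, -0.019, 0.333]
wrist_force: [-0.2, -0.3, 1.0]
finger_gap: 0.0937
grip_force: 0.0
```

```bash
python3 - 2>/dev/null <<'E'
from h import *
check("w8")
d=np.load("scene0.npy"); W=cloud("scene",d)
v=near(W,(.42,.095),.13)&(W[...,2]>.03); p=W[v]
p=p[np.hypot(p[:,0]-.418,p[:,1]-.095)>.04]
for r in(.06,.08,.1,.13):
    q=p[np.hypot(p[:,0]-.418,p[:,1]-.095)<r]; print(r,len(q), q[q[:,2].argmax()].round(3) if len(q) else "")
v=near(W,(.47,-.05),.15)&(W[...,2]>.04); print("vise",W[v].min(0).round(3),W[v].max(0).round(3))
plan(.36,.075,.21,20)
E
```

```text
{'time': 12.45, 'ee_pos': [0.5618, 0.2754, 0.1845], 'tool_rot': [-3.1409, -0.0185, 0.3326], 'wrist_force': [-0.2049, -0.2629, 0.9571], 'finger_gap': 0.0937, 'grip_force': 0.0, 'joint_pos': [0.3652, 0.2463, 1.2296, 0.0, 1.6471, 1.6034]}
torque [ 0.011  0.003 -0.026]
brass x [0.0471 0.0592 0.0881]
red 19 angle rel nest 0.6
0.06 0 
0.08 0 
0.1 3 [0.331 0.144 0.038]
0.13 194 [0.308 0.137 0.04 ]
vise [ 0.405 -0.18   0.04 ] [0.618 0.095 0.098]
6 [{"hand": 0, "tx": -42.4, "ty": 20.6, "tz": -4.9, "spin": -0.16}, {"hand": 0, "tx": -42.5, "ty": 20.5, "tz": -4.9, "spin": -0.16}, {"hand": 0, "tx": -42.5, "ty": 20.3, "tz": -4.9, "spin": -0.16}, {"hand": 0, "tx": -42.6, "ty": 20.2, "tz": -4.9, "spin": -0.16}, {"hand": 0, "tx": -42.6, "ty": 20.1, "tz": -4.9, "spin": -0.16}, {"hand": 0, "tx": -42.7, "ty": 20.0, "tz": -4.9, "spin": -0.16}]
```

```bash
python3 - 2>/dev/null <<'E'
from h import *
def lev(W,c,L):
    z=W[...,2]
    for lo,hi,r in L:
        p=W[near(W,c,r)&(z>lo)&(z<hi)]; (x,y),rr=cv2.minEnclosingCircle(p[:,:2].astype(np.float32)*1000); print(lo,len(p),p.mean(0).round(4),"circ",round(x,1),round(y,1),round(rr,1))
im,d,i,W=look("w9"); st()
lev(W,(.555,.272),((.072,.085,.015),(.045,.056,.028),(.0215,.03,.06)))
for cam in("scene","side"):
    im,d=env.grab_frame(cam); print(cam); lev(cloud(cam,d),(.555,.272),((.072,.085,.015),(.045,.056,.028),(.0215,.03,.06)))
E
```

```text
{'time': 12.55, 'ee_pos': [0.5587, 0.2741, 0.1766], 'tool_rot': [-3.1414, -0.0057, 0.3325], 'wrist_force': [-0.07, 0.5144, -0.5544], 'finger_gap': 0.0939, 'grip_force': 0.0, 'joint_pos': [0.3651, 0.2509, 1.2395, -0.0, 1.6454, 1.6034]}
0.072 274 [0.5564 0.2722 0.0758] circ 556.1 271.8 8.6
0.045 1209 [0.5576 0.2725 0.0485] circ 555.7 271.9 22.0
0.0215 6922 [0.5597 0.275  0.0246] circ 558.9 277.0 58.5
scene
0.072 43 [0.5544 0.272  0.0757] circ 555.2 271.1 9.2
0.045 195 [0.5505 0.2748 0.0489] circ 555.5 270.5 22.5
0.0215 999 [0.5473 0.2815 0.0248] circ 557.3 276.3 57.9
side
0.072 79 [0.5553 0.2684 0.0759] circ 556.2 269.8 9.2
0.045 374 [0.5545 0.264  0.049 ] circ 555.9 269.4 23.0
0.0215 2055 [0.5554 0.2623 0.0248] circ 556.7 274.0 59.1
```

Request:
send_rows([
  {"hand":0,"tx":-42.4,"ty":20.6,"tz":-4.9,"spin":-0.16},
  {"hand":0,"tx":-42.5,"ty":20.5,"tz":-4.9,"spin":-0.16},
  {"hand":0,"tx":-42.5,"ty":20.3,"tz":-4.9,"spin":-0.16},
  {"hand":0,"tx":-42.6,"ty":20.2,"tz":-4.9,"spin":-0.16},
  {"hand":0,"tx":-42.6,"ty":20.1,"tz":-4.9,"spin":-0.16},
  {"hand":0,"tx":-42.7,"ty":20.0,"tz":-4.9,"spin":-0.16},
  {"hand":0,"tx":0,"ty":0,"tz":0,"spin":0},
  {"hand":0,"tx":0,"ty":0,"tz":0,"spin":0},
])

```text
time: 13.45
ee_pos: [0.3567, 0.0736, 0.2017]
tool_rot: [-3.141, 0.001, 0.347]
wrist_force: [0.2, -0.7, -0.2]
finger_gap: 0.0943
grip_force: 0.0
```

```bash
python3 - 2>/dev/null <<'E'
from h import *
st(); im,d,i,W=look("w10"); st()
hsv=cv2.cvtColor(im,cv2.COLOR_BGR2HSV); m=(hsv[...,0]>5)&(hsv[...,0]<22)&(hsv[...,1]>150)&near(W,(.42,.096),.06); p=W[m]; print(len(p))
for lo,hi in((.002,.012),(.036,.05)):
    q=p[(p[:,2]>lo)&(p[:,2]<hi)]; print("cap",lo,len(q),q.mean(0).round(4),cv2.minEnclosingCircle(q[:,:2].astype(np.float32)*1000))
E
```

```text
{'time': 13.45, 'ee_pos': [0.3567, 0.0736, 0.2017], 'tool_rot': [-3.1409, 0.001, 0.3475], 'wrist_force': [0.1579, -0.7043, -0.2359], 'finger_gap': 0.0943, 'grip_force': 0.0, 'joint_pos': [0.047, -0.3387, 1.7573, 0.0004, 1.7241, 1.2704]}
{'time': 13.5, 'ee_pos': [0.3572, 0.074, 0.2017], 'tool_rot': [-3.1407, 0.0014, 0.3487], 'wrist_force': [-0.3897, 1.1429, 0.1197], 'finger_gap': 0.0943, 'grip_force': 0.0, 'joint_pos': [0.0481, -0.3368, 1.756, 0.0004, 1.7241, 1.2703]}
1460
cap 0.002 164 [0.4198 0.0945 0.0058] ((420.13140869140625, 95.91730499267578), 31.778282165527344)
cap 0.036 212 [0.4163 0.0927 0.0391] ((420.4188232421875, 95.92764282226562), 21.853910446166992)
```

Request:
send_rows([
  {"hand":0,"tx":33.4,"ty":0.5,"tz":0,"spin":0},
  {"hand":0,"tx":33.3,"ty":0.4,"tz":0,"spin":0},
  {"hand":0,"tx":0,"ty":0,"tz":48,"spin":0},
  {"hand":0,"tx":0,"ty":0,"tz":48,"spin":0},
  {"hand":0.2,"tx":0,"ty":0,"tz":48,"spin":0},
  {"hand":0.3,"tx":0,"ty":0,"tz":28,"spin":0},
  {"hand":0.3,"tx":0,"ty":0,"tz":16,"spin":0},
  {"hand":0.8,"tx":0,"ty":0,"tz":0,"spin":0},
  {"hand":0.8,"tx":0,"ty":0,"tz":0,"spin":0},
  {"hand":0.8,"tx":0,"ty":0,"tz":0,"spin":0},
  {"hand":0.8,"tx":0,"ty":0,"tz":0,"spin":0},
  {"hand":0.8,"tx":0,"ty":0,"tz":0,"spin":0},
  {"hand":0.8,"tx":0,"ty":0,"tz":0,"spin":0},
], grip_force=40)

```text
time: 14.8
ee_pos: [0.4217, 0.0961, 0.0161]
tool_rot: [3.141, -0.003, 0.349]
wrist_force: [1.3, 0.3, 2.5]
finger_gap: 0.0425
grip_force: 40.0
```

```bash
python3 - 2>/dev/null <<'E'
from h import *
s=st(); im,d,i,W=look("w11"); s=st()
hsv=cv2.cvtColor(im,cv2.COLOR_BGR2HSV); m=(hsv[...,0]>5)&(hsv[...,0]<22)&(hsv[...,1]>150)&near(W,(.42,.096),.06); p=W[m]
a=s["tool_rot"][2]; X=np.array([np.cos(a),np.sin(a)])
q=(p[:,:2]-s["ee_pos"][:2])@X
for lo,hi in((.002,.01),(.036,.05)):
    k=(p[:,2]>lo)&(p[:,2]<hi); print(lo,k.sum(),q[k].max().round(4),np.percentile(q[k],99).round(4),p[k][:,2].mean())
E
```

```text
{'time': 14.8, 'ee_pos': [0.4217, 0.0961, 0.0161], 'tool_rot': [3.1411, -0.0034, 0.349], 'wrist_force': [1.2544, 0.2701, 2.4613], 'finger_gap': 0.0425, 'grip_force': 40.0006, 'joint_pos': [0.0925, -0.0566, 1.9056, 0.0004, 1.2891, 1.3142]}
{'time': 14.85, 'ee_pos': [0.4217, 0.0961, 0.0161], 'tool_rot': [3.141, -0.0035, 0.349], 'wrist_force': [1.9961, 1.3347, 3.0177], 'finger_gap': 0.0425, 'grip_force': 40.0009, 'joint_pos': [0.0925, -0.0566, 1.9056, 0.0004, 1.2891, 1.3141]}
0.002 240 0.0306 0.0304 0.006145636674391778
0.036 248 0.0208 0.0207 0.03812408246938141
```

Request:
send_rows([
  {"hand":0.8,"tx":0,"ty":0,"tz":-20,"spin":0},
  {"hand":0.8,"tx":0,"ty":0,"tz":-45,"spin":0},
  {"hand":0.8,"tx":0,"ty":0,"tz":-42,"spin":0},
  {"hand":0.8,"tx":37.6,"ty":-23.6,"tz":0,"spin":0},
  {"hand":0.8,"tx":37.6,"ty":-23.6,"tz":0,"spin":0},
  {"hand":0.8,"tx":37.6,"ty":-23.6,"tz":0,"spin":0},
  {"hand":0.8,"tx":37.6,"ty":-23.6,"tz":0,"spin":0},
  {"hand":0.8,"tx":25,"ty":-15.6,"tz":0,"spin":0},
  {"hand":0.8,"tx":10,"ty":-6.2,"tz":0,"spin":0},
  {"hand":0.8,"tx":0,"ty":0,"tz":0,"spin":0},
  {"hand":0.8,"tx":0,"ty":0,"tz":0,"spin":0},
], grip_force=55)

```text
time: 15.95
ee_pos: [0.554, 0.2674, 0.1215]
tool_rot: [3.141, 0.002, 0.349]
wrist_force: [-0.8, -0.4, -0.8]
finger_gap: 0.0426
grip_force: 55.0
```

```bash
python3 - 2>/dev/null <<'E'
from h import *
s=st(); im,d,i,W=look("w12"); im2,d2=env.grab_frame("side"); s=st(); plan(.557,.2722,s["ee_pos"][2],20)
cv2.imwrite("pics/m12.png",np.hstack([cv2.resize(im[120:400,140:500],(411,320)),cv2.resize(im2[130:330,280:500],(352,320))]))
m=(W[...,2]>.072)&(W[...,2]<.08)&near(W,(.556,.272),.05); print(m.sum(), W[m].mean(0))
E
```

```text
{'time': 15.95, 'ee_pos': [0.554, 0.2674, 0.1215], 'tool_rot': [3.1409, 0.0019, 0.3488], 'wrist_force': [-0.8475, -0.3565, -0.7584], 'finger_gap': 0.0426, 'grip_force': 54.9996, 'joint_pos': [0.3579, 0.2621, 1.3358, -0.0007, 1.5457, 1.58]}
{'time': 16.05, 'ee_pos': [0.5541, 0.2671, 0.122], 'tool_rot': [3.1411, 0.0007, 0.3481], 'wrist_force': [0.2427, 0.3259, -0.7717], 'finger_gap': 0.0421, 'grip_force': 54.9995, 'joint_pos': [0.3574, 0.2608, 1.3362, -0.0005, 1.5453, 1.5801]}
1 [{"hand": 0, "tx": 4.5, "ty": -3.8, "tz": -0.0, "spin": -0.06}]
0 [nan nan nan]
```

View pics/m12.png

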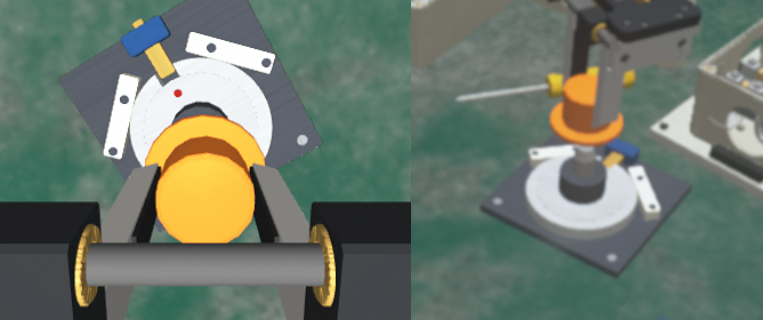

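The cap is held level above the spindle and the disc is still locked, with its red dot in line with the key. I'll correct the last few mm and start down.

Request:
send_rows([
  {"hand":0.8,"tx":4.5,"ty":-3.8,"tz":0,"spin":0},
  {"hand":0.8,"tx":0,"ty":0,"tz":12,"spin":0},
  {"hand":0.8,"tx":0,"ty":0,"tz":12,"spin":0},
  {"hand":0.8,"tx":0,"ty":0,"tz":0,"spin":0},
  {"hand":0.8,"tx":0,"ty":0,"tz":0,"spin":0},
])

```text
time: 16.55
ee_pos: [0.557, 0.2731, 0.0965]
tool_rot: [3.141, 0.003, 0.349]
wrist_force: [-0.2, -0.8, -0.1]
finger_gap: 0.0426
grip_force: 55.0
```

Request:
send_rows([
  {"hand":0.8,"tx":-0.3,"ty":0.7,"tz":3,"spin":0},
  {"hand":0.8,"tx":0,"ty":0,"tz":5,"spin":0},
  {"hand":0.8,"tx":0,"ty":0,"tz":5,"spin":0},
  {"hand":0.8,"tx":0,"ty":0,"tz":0,"spin":0},
])

```text
time: 16.95
ee_pos: [0.557, 0.2725, 0.0837]
tool_rot: [3.141, 0.002, 0.349]
wrist_force: [0.5, 1.1, -1.1]
finger_gap: 0.0427
grip_force: 55.0
```

Request:
send_rows([
  {"hand":0.8,"tx":0,"ty":0,"tz":4,"spin":0},
  {"hand":0.8,"tx":0,"ty":0,"tz":4,"spin":0},
  {"hand":0.8,"tx":0,"ty":0,"tz":0,"spin":0},
])

```text
time: 17.25
ee_pos: [0.5577, 0.2724, 0.0764]
tool_rot: [3.141, 0.0, 0.349]
wrist_force: [-0.6, -1.2, -1.4]
finger_gap: 0.0422
grip_force: 55.0
```

Request:
send_rows([
  {"hand":0.8,"tx":0,"ty":0,"tz":4,"spin":0},
  {"hand":0.8,"tx":0,"ty":0,"tz":0,"spin":0},
])

```text
time: 17.45
ee_pos: [0.5577, 0.2725, 0.0733]
tool_rot: [3.141, -0.0, 0.349]
wrist_force: [-1.2, -1.6, 2.3]
finger_gap: 0.0428
grip_force: 55.0
```

Request:
send_rows([
  {"hand":0.8,"tx":0,"ty":0,"tz":3,"spin":0},
  {"hand":0.8,"tx":0,"ty":0,"tz":0,"spin":0},
])

```text
time: 17.65
ee_pos: [0.5577, 0.2726, 0.0696]
tool_rot: [3.141, 0.0, 0.349]
wrist_force: [-0.2, -1.1, 0.6]
finger_gap: 0.0426
grip_force: 55.0
```

Request:
send_rows([
  {"hand":0.8,"tx":0,"ty":0,"tz":3,"spin":0},
  {"hand":0.8,"tx":0,"ty":0,"tz":0,"spin":0},
])

```text
time: 17.85
ee_pos: [0.5573, 0.2724, 0.0661]
tool_rot: [3.141, 0.001, 0.349]
wrist_force: [-1.6, -2.7, 1.6]
finger_gap: 0.0427
grip_force: 55.0
```

Request:
send_rows([
  {"hand":0.8,"tx":0,"ty":0,"tz":2,"spin":0},
  {"hand":0.8,"tx":0,"ty":0,"tz":1,"spin":0},
  {"hand":0.8,"tx":0,"ty":0,"tz":0,"spin":0},
])

```text
time: 18.15
ee_pos: [0.5573, 0.2724, 0.0642]
tool_rot: [3.141, 0.001, 0.349]
wrist_force: [-3.3, -3.3, 4.8]
finger_gap: 0.043
grip_force: 55.0
```

Request:
send_rows([
  {"hand":0.8,"tx":0,"ty":0,"tz":2,"spin":0},
  {"hand":0.8,"tx":0,"ty":0,"tz":0,"spin":0},
])

```text
time: 18.35
ee_pos: [0.5573, 0.2725, 0.0642]
tool_rot: [3.141, 0.0, 0.349]
wrist_force: [-6.4, -5.0, 10.8]
finger_gap: 0.0428
grip_force: 55.0
```

Request:
send_rows([
  {"hand":0.8,"tx":0,"ty":0,"tz":2,"spin":0},
  {"hand":0.8,"tx":0,"ty":0,"tz":0,"spin":0},
])

```text
time: 18.55
ee_pos: [0.5574, 0.2725, 0.0641]
tool_rot: [3.141, -0.0, 0.349]
wrist_force: [-9.2, -6.4, 17.5]
finger_gap: 0.0426
grip_force: 55.0
```

```bash
cat > z.py <<'E'
from h import *
s=st(); im,d,i,W=look("wz"); c=np.array([.5559,.2718])
for cam in("wrist","scene","side"):
    if cam!="wrist": im,d=env.grab_frame(cam); W=cloud(cam,d)
    hsv=cv2.cvtColor(im,cv2.COLOR_BGR2HSV); m=(hsv[...,0]>5)&(hsv[...,0]<22)&(hsv[...,1]>150)&near(W,c,.045)&(W[...,2]>.04)&(W[...,2]<.13)
    z=W[...,2][m]; h,e=np.histogram(z,np.arange(.04,.13,.002)); print(cam,[(round(e[k],3),int(h[k])) for k in range(len(h)) if h[k]>8])
E
python3 z.py 2>/dev/null
```

```text
{'time': 18.55, 'ee_pos': [0.5574, 0.2725, 0.0641], 'tool_rot': [3.141, -0.0005, 0.3493], 'wrist_force': [-9.1591, -6.4316, 17.4705], 'finger_gap': 0.0426, 'grip_force': 55.0066, 'joint_pos': [0.3637, 0.3067, 1.3966, -0.0006, 1.4377, 1.5853]}
wrist [(np.float64(0.052), 443), (np.float64(0.054), 948), (np.float64(0.056), 63), (np.float64(0.058), 49), (np.float64(0.06), 59), (np.float64(0.062), 56), (np.float64(0.064), 71), (np.float64(0.066), 64), (np.float64(0.068), 66), (np.float64(0.07), 70), (np.float64(0.072), 62), (np.float64(0.074), 79), (np.float64(0.076), 69), (np.float64(0.078), 75), (np.float64(0.08), 71), (np.float64(0.082), 86), (np.float64(0.084), 123), (np.float64(0.086), 1627), (np.float64(0.088), 3211), (np.float64(0.09), 19)]
scene [(np.float64(0.05), 17), (np.float64(0.052), 56), (np.float64(0.054), 138), (np.float64(0.056), 28), (np.float64(0.058), 13), (np.float64(0.06), 17), (np.float64(0.062), 14), (np.float64(0.064), 12), (np.float64(0.066), 13), (np.float64(0.068), 11), (np.float64(0.07), 16), (np.float64(0.072), 10), (np.float64(0.074), 13), (np.float64(0.076), 15), (np.float64(0.078), 12), (np.float64(0.08), 10), (np.float64(0.082), 14), (np.float64(0.084), 11), (np.float64(0.086), 55), (np.float64(0.088), 81)]
side [(np.float64(0.05), 20), (np.float64(0.052), 108), (np.float64(0.054), 198), (np.float64(0.056), 62), (np.float64(0.058), 27), (np.float64(0.06), 18), (np.float64(0.062), 19), (np.float64(0.064), 14), (np.float64(0.066), 22), (np.float64(0.068), 18), (np.float64(0.07), 20), (np.float64(0.072), 15), (np.float64(0.074), 15), (np.float64(0.076), 19), (np.float64(0.078), 21), (np.float64(0.08), 15), (np.float64(0.082), 21), (np.float64(0.084), 24), (np.float64(0.086), 95), (np.float64(0.088), 188), (np.float64(0.09), 21)]
```

The cap is home: the flange top is at 54 mm, the boss top at 88 mm, and it meets a hard stop. I'll ease the load and release.

Request:
send_rows([
  {"hand":0.8,"tx":0,"ty":0,"tz":-2,"spin":0},
  {"hand":0.8,"tx":0,"ty":0,"tz":-1,"spin":0},
  {"hand":0.3,"tx":0,"ty":0,"tz":0,"spin":0},
  {"hand":0.3,"tx":0,"ty":0,"tz":0,"spin":0},
  {"hand":0.3,"tx":0,"ty":0,"tz":0,"spin":0},
  {"hand":0,"tx":0,"ty":0,"tz":0,"spin":0},
  {"hand":0,"tx":0,"ty":0,"tz":0,"spin":0},
  {"hand":0,"tx":0,"ty":0,"tz":-10,"spin":0},
  {"hand":0,"tx":0,"ty":0,"tz":-30,"spin":0},
  {"hand":0,"tx":0,"ty":0,"tz":-45,"spin":0},
  {"hand":0,"tx":0,"ty":0,"tz":-45,"spin":0},
  {"hand":0,"tx":0,"ty":0,"tz":0,"spin":0},
  {"hand":0,"tx":0,"ty":0,"tz":0,"spin":0},
])

```text
time: 20.0
ee_pos: [0.5587, 0.2732, 0.1957]
tool_rot: [-3.142, -0.005, 0.349]
wrist_force: [-0.9, -0.7, -0.2]
finger_gap: 0.0941
grip_force: 0.0
```

```bash
(python3 z.py
python3 - <<'E'
from h import *
im=check("w14"); cv2.imwrite("pics/c14.png",im[:400])
E
) 2>/dev/null
```

```text
{'time': 20.0, 'ee_pos': [0.5587, 0.2732, 0.1957], 'tool_rot': [-3.1416, -0.0051, 0.3492], 'wrist_force': [-0.853, -0.7196, -0.1868], 'finger_gap': 0.0941, 'grip_force': 0.0, 'joint_pos': [0.3637, 0.2461, 1.208, -0.0, 1.6825, 1.5853]}
wrist [(np.float64(0.052), 92), (np.float64(0.054), 141), (np.float64(0.056), 10), (np.float64(0.058), 10), (np.float64(0.06), 14), (np.float64(0.064), 15), (np.float64(0.066), 13), (np.float64(0.068), 12), (np.float64(0.07), 14), (np.float64(0.072), 12), (np.float64(0.074), 18), (np.float64(0.076), 11), (np.float64(0.078), 11), (np.float64(0.08), 20), (np.float64(0.082), 12), (np.float64(0.084), 43), (np.float64(0.086), 375), (np.float64(0.088), 378)]
scene [(np.float64(0.05), 23), (np.float64(0.052), 62), (np.float64(0.054), 129), (np.float64(0.056), 27), (np.float64(0.058), 27), (np.float64(0.06), 15), (np.float64(0.062), 19), (np.float64(0.064), 28), (np.float64(0.066), 19), (np.float64(0.068), 20), (np.float64(0.07), 23), (np.float64(0.072), 18), (np.float64(0.074), 19), (np.float64(0.076), 23), (np.float64(0.078), 22), (np.float64(0.08), 18), (np.
[... 252 characters left out ...]
 (np.float64(0.062), 31), (np.float64(0.064), 30), (np.float64(0.066), 33), (np.float64(0.068), 27), (np.float64(0.07), 33), (np.float64(0.072), 28), (np.float64(0.074), 29), (np.float64(0.076), 38), (np.float64(0.078), 28), (np.float64(0.08), 31), (np.float64(0.082), 33), (np.float64(0.084), 40), (np.float64(0.086), 141), (np.float64(0.088), 284), (np.float64(0.09), 26)]
{'time': 20.15, 'ee_pos': [0.5568, 0.2724, 0.1907], 'tool_rot': [3.1415, 0.0037, 0.3491], 'wrist_force': [0.4835, -0.4204, -0.7238], 'finger_gap': 0.0942, 'grip_force': 0.0, 'joint_pos': [0.3637, 0.2494, 1.2136, -0.0001, 1.6824, 1.5853]}
torque [-0.017 -0.006 -0.018]
brass x [0.0471 0.0593 0.0882]
red 19 angle rel nest -0.1
```

View pics/c14.png

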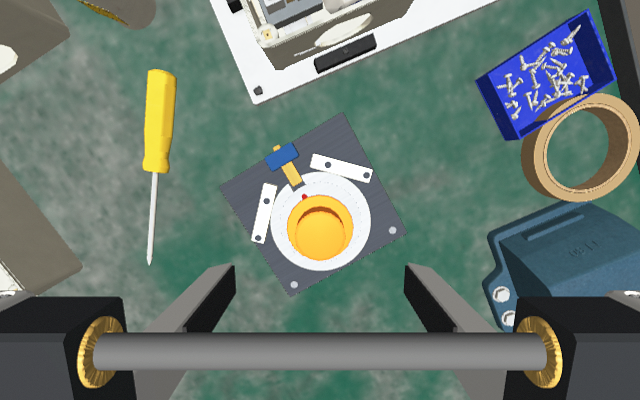

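The cap at (320,227) is fully down on the disc. The disc sits against both bars with the key in its notch at (298,188), the gripper is clear, and the screwdriver hasn't moved.

```bash
python3 -c "
from workcell import env
print(env.hand_in())"
```

```text
the job is handed in; nothing more can be done
None
```

I handed the job in at about 20 s: the disc is locked in the V with the key in its notch, the cap is fully home on the hub and released, and the screwdriver is untouched. The hand-in returned no verdict; the cap slid on at only about 2–3 N (spec 5–18 N), with the press reaching about 17.5 N at the stop, and the notch started about 141° from the nest's +x rather than 20–120°.

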